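# Uncover the hot bearing pot with the lid lifter

## Robot

A 6-joint arm with a two-finger parallel gripper is mounted at the origin on a cart in front of the work surface, level with it; the furniture and walls round the work are solid. World frame = base frame: x ahead of the robot, y to its left, z up, the work surface at z = 0. Lengths are in m, angles in rad, forces in N, time in s.
With the tool pointing down it reaches from about 0.35 to 0.725 m from the base axis. Payload 6 kg.
Tool frame: the origin (TCP) lies where the fingers leave the gripper's body, on its centre line; the fingertips stand tip_reach ahead of it and the grasp point (between the pads) lies 54 mm ahead of it (tip_reach is the distance from the TCP to the fingertips, in m); z points along the fingers, y is the line along which they close (so a half turn about z gives the same grasp; the last joint's range is limited). The gripper opens to 85 mm and grips with 20 to 120 N. Pads are 22 mm wide; open, the fingers measure 114 mm over their backs; the gripper's body (76 mm by 85 mm) begins 54 mm behind the grasp point. The pads swing forward as they close: fully open they stand 13 mm farther back than shut.
Start: joints at [1.488, 0.04, 0.085, 0, -1.615, -0.334], TCP at [0.243, 0.549, 0.304] pointing down, gripper open.
Joint ranges: [-2.56, 2.56], [-1.29, 2.01], [-1.08, 1.49], [-3.29, 1.98], [-2.81, -0.18], [-2.99, 2.99]. Speed limits (rad/s): [2.57, 2.57, 3.01, 3.14, 3.14, 3.14].

## Interface

Orientations are given as a unit quaternion [x, y, z, w].
In Python, from workcell import sense, get_image, camera_model, finish_job, recognise, landmark_of, tip_reach gives the robot as it stands. The module is installed in compiled form; this text tells all that it offers.
- The arm moves only by the tool step_arm, never from a script. Its argument "plan" is a list of rows, each an object of numbers: "fingers": the opening in per cent of the stroke, from 0 (shut) to 100 (fully open); "x", "y", "z": the shift along the world's x, y, z in m; "yaw": the turn about the world's z in rad. In form: [{"fingers": .., "x": .., "y": .., "z": .., "yaw": ..}, ...]. A call has exactly 5 rows; each row is the pose to reach, as a shift and turn from the pose commanded when the call began; what a row does not reach only later rows make up. A row lasts 1/10 s, in which the tool goes at most 50 mm and 8.59 degrees, less where a joint would pass 70% of its speed; a pose out of reach is approached as far as the arm can. A call with a gripper value outside its range is refused whole. The fingers move at their own pace and stop on an object; the grip force is fixed at half the most. Time passes only in rows, so rows that repeat a pose let the fingers close, or fill a call up. It gives the time, the measured TCP pose, the force, the opening and the grip force at its end, in the units of the state.
- sense(): the state, without advancing time (a new reading comes with each control period).
- get_image(name): name is "side" or "top"; returns the picture (384x512x3 uint8, blue, green, red); there is no depth.
- camera_model(name): a dict with "K" (3x3 intrinsics, pixels), "R" (3x3) and "t" (3): a world point X has camera coordinates R X + t. Camera axes: x right, y down, z forward; pixel columns grow to the right and rows downward; lengths in m; the calibration is good to about 2 mm. A picture is of the moment at which its call begins. camera_model takes no time and is no camera call.
- finish_job(): hands the job in; it is judged then, once.
Trained networks look in the newest picture that a camera, given by its name, has taken for a name from the list of things; names that differ only in an ending like _2 or _b are one class to them, and where a whole thing is asked for, a point or a joint stands for the part that bears it (a point fixed in the world has none). Each returns a list of dicts, best first, with "score" (0 to 1); they miss things now and then, are a little off and sometimes report something else, mostly with a low value. They report only what shows in the picture. A call takes as long as a camera call.
- recognise(camera, query): "centre" ([x, y, z] in m, in the coordinates of the camera as it stood for that picture, good to about 4 mm: the middle of the surface that is visible of it).
- landmark_of(camera, query): "centre" ([x, y, z] in m, in the coordinates of the camera as it stood for that picture, good to about 4 mm: a listed point, or the origin of a listed thing).
The state is a dict: "t": time; "joint_pos": joint angles; "qvel": joint speeds; "effort": joint torques, N m; "eef_pos": TCP position; "tcp_rot": TCP orientation; "force": force on the tool from outside, world axes, zero at the start; "wrist_torque": the same for the moment, N m; "finger_gap": finger opening in m; "gripper_force": force on a finger pad.
Only numpy, scipy, OpenCV 4.12 (cv2) and the standard library are available. Lean on these libraries where they do the work, as an engineer would, in place of code of your own. Each camera call takes 0.05 s, during which the arm holds its last target. There are 200 camera calls.

## Task

The lid of the bearing heater is hot. Take the lid lifter from its rest, hook it under the loop on the lid, lift the lid clear of the pot and carry it level to the round cork stand; set it down gently in the middle, wholly on the stand, unhook the lifter and hang it back on its rest the way it hung. Do not touch the lid or the pot with the gripper, and leave the tin, the bottle and the wood block where they are.

Things in the scene. Friction and masses are not known exactly. Their poses are not given: they have to be found in the camera images.
- pot: Fixed round heater pot: grey plinth 140 mm across, 24 mm high, with a black dial; on it an open steel pot 116 mm across, wall 6 mm, flat rim at z = 62 mm. Origin at the centre of its underside, z up. The pot may be on the left and the stand on the right, or the other way round.
- lid: Loose metal lid, 0.25 to 0.45 kg: plate 116 mm across, 5 mm thick; under it a spigot 92 mm across, 6 mm deep, loose (6 mm play) in the pot. Origin at the centre of the plate's underside: 62 mm above the pot's origin when closed, 31 mm above the stand's when lying there. z up, y along the loop's top bar. It swings on a hook about that bar and hangs level if hooked at mid-loop.
- lid_loop (a point): Centre of the level top bar of the rigid loop handle on the lid, 51 mm above the lid's origin. Bar 8 mm thick, along the lid's y, 42 mm free under it; legs 64 mm apart between centrelines, upper corners bevelled. Axes as the lid's. Same from both sides: hook it along the lid's +x or -x.
- stand: Fixed round low cooling stand, 156 mm across, flat cork top 148 mm across at z = 25 mm. Origin at the centre of its underside.
- lifter: Loose lid lifter, 0.25 kg, upright in its rest: wooden grip 34 mm (x) by 24 mm (y), from 4 to 66 mm above the origin; steel guard plate 44 (x) x 72 (y) x 4 mm under it; 10 mm shank below, set back to x = -20 mm from 45 mm down; twin hooks at its foot, pointing along +x. Origin at the centre of the guard's underside, z up.
- lifter_grip (a point): Point in the middle of the wooden grip to hold, 40 mm above the lifter's origin. Close the fingers along the lifter's y (24 mm wide).
- lifter_hook (a point): Where the loop bar's centreline hangs: x = y = 0, z = -97 mm from the lifter's origin. Twin hooks: 6 mm bars at y = +-13 mm, lowest at z = -107 mm, x = 0; tips curl up at x = 20 mm, tops at z = -85 mm. Enter the loop moving along the lifter's +x about 20 mm below the hanging height; leave along -x after lowering over 16 mm.
- rest: Fixed grey rest, base 110 x 90 mm: upright plate at its +x side (front at x = 28 mm) with two level arms toward -x, inner faces at y = +-22 mm, 8 mm wide, tops at z = 135 mm, each ending in a lip (inner face x = -28 mm, outer x = -34 mm); lips and plate top at z = 142 mm. Origin at the centre of its underside.
- rest_seat (a point): Where the lifter's origin lies when hung, 135 mm above the rest's origin, axes agreeing: guard plate on the arms between lips and upright plate (6 mm play along x), shank between the arms. To take it out, lift 10 mm or more, draw it 60 mm or more along the rest's -x; back in the reverse way.
- tin_small: Bystander: small round green tin, 65 mm across, 41 mm high; origin under its centre.
- oil_bottle: Bystander: yellow oil bottle, 46 mm across, 135 mm high; origin under its centre.
- wood_block: Bystander: wood block 45 x 90 x 30 mm; origin under its centre.

How it is judged:
On the way, in this order (a step that is already met when the one before it is completed fails the run):
1. the lifter is taken off its rest ((z of lifter in the frame of rest above 0.175 m or horizontal distance between lifter and rest above 0.05 m)), for 0.1 s.
2. the lid hangs level on the lifter, clear of the pot (z of lid in the frame of pot above 0.085 m and contact force between lifter and lid above 1 N and angle between lid's own z axis and vertical below 0.2 rad), for 0.3 s.
3. the lid lies level in the middle of the stand and the lifter is unhooked (z of lid in the frame of stand between 0.026 and 0.036 m and horizontal distance between lid and stand below 0.022 m and angle between lid's own z axis and vertical below 0.05 rad and contact force between lifter and lid below 0.1 N and distance between lifter_hook and lid_loop above 0.035 m and linear speed of lid below 0.02 m/s), for 0.2 s.
At the end, for the whole second after the job is handed in: The lid rests level (within 3 degrees) on the cork stand, its centre within 22 mm of the stand's centre; the lifter hangs upright in its rest, guard plate on both arms (within 16 mm and 20 degrees of the way it hung, within 6 mm in height); both at rest and let go (z of lid in the frame of stand between 0.026 and 0.036 m and horizontal distance between lid and stand below 0.022 m and angle between lid's own z axis and vertical below 0.05 rad and z of lifter in the frame of rest between 0.129 and 0.141 m and horizontal distance between lifter and rest below 0.016 m and angle between lifter's own z axis and vertical below 0.08 rad and angle between the x axis of lifter and the x axis of rest, either way round below 0.35 rad and linear speed of each of lid, lifter below 0.02 m/s and angular speed of lifter below 0.1 rad/s); the robot touches nothing.
It fails at once if the gripper or arm touches the hot lid or pot (contact force between any of the fingers, the arm and lid above 0.5 N or contact force between any of the fingers, the arm and pot above 0.5 N).
It fails at once if the lid tips more than 20 degrees (angle between lid's own z axis and vertical above 0.35 rad).
It fails at once if the lid is dropped or slammed on the stand (contact force between lid and stand above 35 N).
It fails at once if a bystander is moved by more than 30 mm (distance of any of tin_small, oil_bottle, wood_block from where it was at the start of the episode above 0.03 m).
It also fails if it takes over 64 s, if anything falls off the work surface, if the arm or the gripper's body presses on something with over 40 N, if the wrist force passes 120 N, or if a joint passes its speed limit or range.

## Working session

There is one attempt and no reset: what is moved stays moved. The work goes in short steps, Python scripts to look and compute and a tool call to move; the robot and the scene stay as the last step left them, time stands still between calls to the robot, and variables do not carry over. Pictures are saved under pics/ and viewed, at most 10 in all, crops included, and the job is handed in when it is done.

Besides the shell and the picture viewer there is one more tool, called as name(argument=value, ...) on one line, values as JSON. step_arm: Moves the arm, as the interface text tells. Its arguments: {"type":"object","properties":{"plan":{"type":"array"}},"required":["plan"]}

```bash
mkdir -p pics
cat > h.py <<'E'
from workcell import *
import numpy as np, cv2
def w(cam,c):
    m=camera_model(cam); return np.array(m["R"]).T@(np.array(c)-np.array(m["t"]))
def px(cam,X):
    m=camera_model(cam); c=np.array(m["K"])@(np.array(m["R"])@np.array(X)+np.array(m["t"])); return c[:2]/c[2]
def ray(cam,u,v,z):
    m=camera_model(cam);R=np.array(m["R"]);o=-R.T@np.array(m["t"]);d=R.T@np.linalg.inv(m["K"])@[u,v,1]
    return o+d*(z-o[2])/d[2]
def lm(cam,q,n=2):
    for r in landmark_of(cam,q)[:n]: print(cam,q,round(r["score"],2),w(cam,r["centre"]).round(4),px(cam,w(cam,r["centre"])).round())
E
python3 - <<'E'
from h import *
for c in("top","side"): cv2.imwrite(f"pics/{c}0.png",get_image(c))
for c in("top","side"):
    for q in "pot lid lid_loop stand lifter lifter_grip lifter_hook rest rest_seat tin_small oil_bottle wood_block".split(): lm(c,q,1)
s=sense();print(tip_reach,s["t"],s["eef_pos"],s["tcp_rot"],s["finger_gap"])
E
```

```text
top pot 0.6 [ 0.4484 -0.1853 -0.0006] [301. 202.]
top lid 0.67 [ 0.4445 -0.1802  0.0606] [302. 201.]
top lid_loop 0.87 [ 0.4436 -0.1837  0.1113] [305. 200.]
top stand 0.73 [0.48   0.2936 0.0039] [160. 196.]
top lifter 0.57 [ 0.5255 -0.3869  0.136 ] [371. 171.]
top lifter_grip 0.91 [ 0.5212 -0.3856  0.1703] [373. 171.]
top lifter_hook 0.83 [ 0.5252 -0.3861  0.0403] [362. 176.]
top rest 0.65 [ 0.5255 -0.3907  0.0011] [360. 177.]
top rest_seat 0.88 [ 0.5302 -0.3885  0.1355] [371. 170.]
top tin_small 0.89 [0.6217 0.3048 0.0012] [157. 156.]
top oil_bottle 0.48 [ 0.2959  0.2732 -0.0035] [167. 251.]
top wood_block 0.76 [ 6.061e-01  9.290e-02 -3.000e-04] [219. 158.]
side pot 0.96 [ 0.4416 -0.1853 -0.0049] [262. 190.]
side lid 0.94 [ 0.4361 -0.1847  0.0574] [263. 177.]
side lid_loop 0.82 [ 0.4458 -0.1823  0.1136] [261. 165.]
side stand 0.9 [ 0.4851  0.2935 -0.001 ] [231. 272.]
side lifter 0.49 [ 0.5211 -0.3836  0.1342] [249. 135.]
side lifter_grip 0.62 [ 0.5226 -0.3873  0.1702] [249. 127.]
side lifter_hook 0.69 [ 0.5236 -0.3846  0.0356] [248. 155.]
side rest 0.8 [ 0.5276 -0.3844 -0.0017] [247. 162.]
side rest_seat 0.73 [ 0.5254 -0.3849  0.1314] [248. 135.]
side oil_bottle 0.87 [ 0.2931  0.2764 -0.    ] [291. 274.]
side wood_block 0.26 [ 0.5235 -0.3852  0.1347] [249. 134.]
0.0726 1.3 [0.24286672 0.54864886 0.30387165] [ 9.78365263e-01 -2.06885017e-01  1.06865226e-05  2.89026864e-05] 0.08541670605923007
```

Run:
```python
import cv2
t=cv2.imread("pics/top0.png");s=cv2.imread("pics/side0.png")
cv2.imwrite("pics/a.png",cv2.resize(t[130:280,130:430],None,fx=2.6,fy=2.6,interpolation=2))
cv2.imwrite("pics/b.png",cv2.resize(s[90:310,170:370],None,fx=2.7,fy=2.7,interpolation=2))
```

```text
(no output)
```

View pics/a.png

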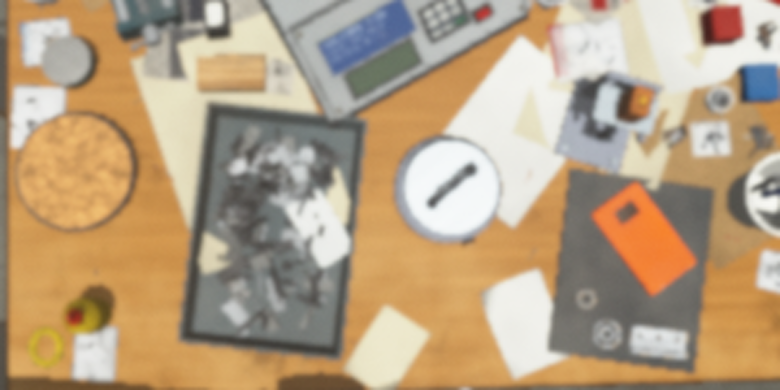

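View pics/b.png

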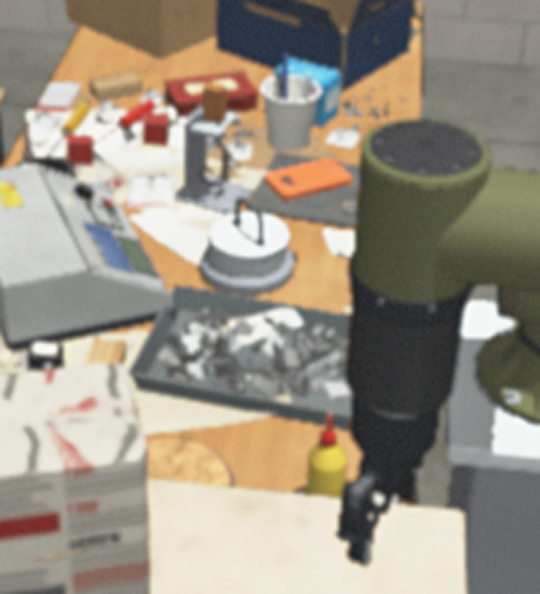

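The top view shows the stand at left (75,170), the pot with the loop bar from (432,203) to (475,170), and the rest with its lifter at (615,110). The side view shows the rest's upright on its left. Next I zoom in on the rest and the loop to get their yaws.

Run:
```python
from h import *
t=cv2.imread("pics/top0.png");s=cv2.imread("pics/side0.png")
a=cv2.resize(t[150:200,340:390],None,fx=8,fy=8,interpolation=2)
b=cv2.resize(s[115:175,225:275],None,fx=8,fy=8,interpolation=2)[:400] 
b=cv2.resize(s[120:170,225:275],None,fx=8,fy=8,interpolation=2)
cv2.imwrite("pics/c.png",np.hstack([a,b]))
# loop bar by threshold
g=cv2.cvtColor(t,cv2.COLOR_BGR2GRAY)
m=np.zeros_like(g);cv2.circle(m,(303,201),15,255,-1)
ys,xs=np.where((g<110)&(m>0))
P=np.array([ray("top",u,v,.113)[:2] for u,v in zip(xs,ys)])
c=P.mean(0);ev,V=np.linalg.eigh(np.cov(P.T));print("loop",c,len(P),np.sqrt(ev*12),np.degrees(np.arctan2(V[1,1],V[0,1])))
# stand cork ; lid white disc
hsv=cv2.cvtColor(t,cv2.COLOR_BGR2HSV)
for u,v in[(102,182),(182,195)]:print(ray("top",u,v,.025))
m=((g>200)).astype(np.uint8);n,l,st,ce=cv2.connectedComponentsWithStats(m)
k=l[192,296];print("lid",st[k],ray("top",st[k][0]+st[k][2]/2-.5,st[k][1]+st[k][3]/2-.5,.067))
# lid and rest names repeat measure
for i in range(2):
    get_image("top");get_image("side")
    for c in("top","side"):
        for q in "lid lid_loop stand lifter_grip lifter_hook rest rest_seat".split(): lm(c,q,1)
```

```text
loop [ 0.4478222  -0.18679091] 9 [0.0059244  0.10039626] 129.54237844138336
[0.53201382 0.48357718 0.025     ]
[0.48023882 0.21513485 0.025     ]
lid [ 285   72  161  149 7612] [ 0.61969698 -0.39431467  0.067     ]
top lid 0.66 [ 0.4445 -0.1824  0.0608] [302. 201.]
top lid_loop 0.61 [ 0.4428 -0.1835  0.1097] [304. 201.]
top stand 0.69 [0.4806 0.293  0.0018] [161. 196.]
top lifter_grip 0.71 [ 0.5209 -0.3869  0.175 ] [374. 171.]
top lifter_hook 0.9 [ 0.5227 -0.3895  0.0378] [363. 177.]
top rest 0.77 [ 0.524  -0.3899  0.005 ] [360. 178.]
top rest_seat 0.57 [ 0.5264 -0.3846  0.135 ] [370. 171.]
side lid 0.87 [ 0.4409 -0.1822  0.0595] [262. 177.]
side lid_loop 0.94 [ 0.4431 -0.1819  0.113 ] [262. 166.]
side stand 0.92 [ 0.4806  0.2981 -0.0017] [232. 274.]
side lifter_grip 0.73 [ 0.5249 -0.3878  0.1707] [248. 127.]
side lifter_hook 0.7 [ 0.5223 -0.3895  0.0373] [249. 154.]
side rest 0.84 [ 0.5267 -0.3846 -0.0035] [248. 162.]
side rest_seat 0.76 [ 0.5223 -0.3865  0.1316] [249. 135.]
top lid 0.69 [0.6229 0.3033 0.0009] [157. 155.]
top lid_loop 0.58 [ 0.4457 -0.1852  0.1111] [305. 200.]
top stand 0.66 [0.4814 0.2924 0.0041] [161. 196.]
top lifter_grip 0.86 [ 0.521  -0.3859  0.1718] [374. 171.]
top lifter_hook 0.81 [ 0.5244 -0.3889  0.0361] [362. 176.]
top rest 0.58 [ 5.241e-01 -3.881e-01  3.000e-04] [359. 178.]
top rest_seat 0.74 [ 0.526  -0.3869  0.1338] [370. 171.]
side lid 0.43 [ 0.444  -0.1804  0.1121] [261. 166.]
side lid_loop 0.91 [ 0.4441 -0.184   0.1139] [262. 165.]
side stand 0.66 [ 0.4803  0.2936 -0.0016] [232. 273.]
side lifter_grip 0.67 [ 0.5219 -0.3872  0.1716] [249. 127.]
side lifter_hook 0.49 [ 0.5231 -0.3915  0.0374] [249. 154.]
side rest 0.84 [ 0.5239 -0.3855 -0.0029] [248. 162.]
side rest_seat 0.66 [ 0.5227 -0.3843  0.1284] [249. 136.]
```

View pics/c.png

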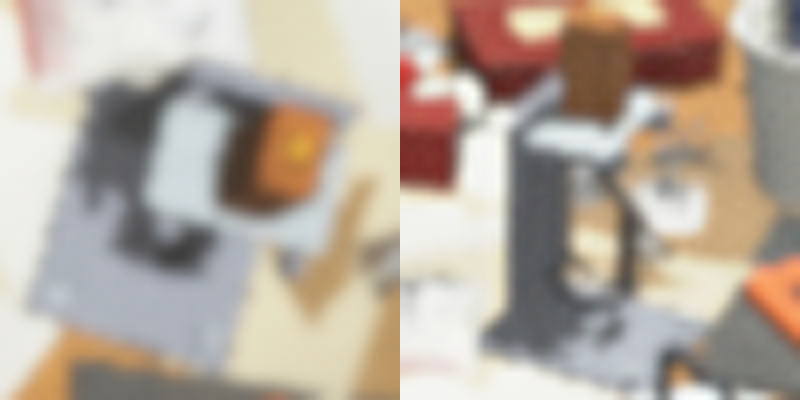

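Run:
```python
from h import *
def ang(A,B): d=(B-A)[:2]; return np.degrees(np.arctan2(d[1],d[0])),np.linalg.norm(d),((A+B)/2).round(4)
a=lambda u,v,z:ray("top",130+u/2.6,130+v/2.6,z)
c=lambda u,v,z:ray("top",340+u/8,150+v/8,z)
d=lambda u,v,z:ray("side",225+u/8,120+v/8,z)
print("bar",ang(a(432,203,.113),a(475,170,.113)))
print("rest front edge",ang(c(235,370,.0),c(28,310,.0)))
print("plate top",ang(c(355,105,.142),c(190,65,.142)))
print("guard low edge",ang(c(325,250,.139),c(150,200,.139)))
print("grip top",c(298,150,.2))
print("side base",ang(d(660,390,0)-0,d(485,345,0)))
t=cv2.imread("pics/top0.png").astype(int)
# dark thin bar: refined on the lid
g=cv2.resize(t[185:217,287:319].astype(np.uint8),None,fx=4,fy=4,interpolation=2).min(2)
m=np.zeros_like(g);cv2.circle(m,(66,62),40,255,-1)
ys,xs=np.where((g<120)&(m>0))
P=np.array([ray("top",287+(u-1.5)/4,185+(v-1.5)/4,.113)[:2] for u,v in zip(xs,ys)])
q=P.mean(0);ev,V=np.linalg.eigh(np.cov(P.T));print("loop",q,len(P),np.sqrt(ev*12),np.degrees(np.arctan2(V[1,1],V[0,1])))
```

```text
bar (np.float64(-54.33252910401345), np.float64(0.06527589158422557), array([ 0.4391, -0.1829,  0.113 ]))
rest front edge (np.float64(71.95544124257565), np.float64(0.09131837730811196), array([ 0.474 , -0.3753,  0.    ]))
plate top (np.float64(74.40223788874205), np.float64(0.06463839652683563), array([ 0.5569, -0.3979,  0.142 ]))
guard low edge (np.float64(72.10114713790455), np.float64(0.06910477143959957), array([ 0.5036, -0.3822,  0.139 ]))
grip top [ 0.52235978 -0.38779185  0.2       ]
side base (np.float64(-18.05408517460994), np.float64(0.10194983128096477), array([ 0.3114, -0.3817,  0.    ]))
loop [ 0.44470242 -0.18269582] 336 [0.00604606 0.07702383] 128.54657055532806
```

step_arm(plan=[{"fingers": 100, "x": 0.014, "y": -0.046, "z": 0, "yaw": -0.148}, {"fingers": 100, "x": 0.028, "y": -0.092, "z": 0, "yaw": -0.296}, {"fingers": 100, "x": 0.042, "y": -0.138, "z": 0, "yaw": -0.444}, {"fingers": 100, "x": 0.056, "y": -0.184, "z": 0, "yaw": -0.592}, {"fingers": 100, "x": 0.07, "y": -0.23, "z": 0, "yaw": -0.74}])

```text
t: 3.4
eef_pos: [0.313, 0.3168, 0.304]
tcp_rot: [0.836, -0.549, -0.0, -0.0]
force: [0.3, -0.6, -0.6]
finger_gap: 0.0854
gripper_force: 0.0
```

step_arm(plan=[{"fingers": 100, "x": 0.014, "y": -0.046, "z": 0, "yaw": -0.148}, {"fingers": 100, "x": 0.028, "y": -0.092, "z": 0, "yaw": -0.296}, {"fingers": 100, "x": 0.042, "y": -0.138, "z": 0, "yaw": -0.444}, {"fingers": 100, "x": 0.056, "y": -0.184, "z": 0, "yaw": -0.592}, {"fingers": 100, "x": 0.07, "y": -0.23, "z": 0, "yaw": -0.74}])

```text
t: 3.9
eef_pos: [0.3828, 0.0867, 0.3044]
tcp_rot: [-0.581, 0.814, 0.0, 0.001]
force: [1.0, 1.1, 0.0]
finger_gap: 0.0853
gripper_force: 0.0
```

step_arm(plan=[{"fingers": 100, "x": 0.014, "y": -0.046, "z": 0, "yaw": -0.148}, {"fingers": 100, "x": 0.028, "y": -0.092, "z": 0, "yaw": -0.296}, {"fingers": 100, "x": 0.042, "y": -0.138, "z": 0, "yaw": -0.444}, {"fingers": 100, "x": 0.056, "y": -0.184, "z": 0, "yaw": -0.592}, {"fingers": 100, "x": 0.07, "y": -0.23, "z": 0, "yaw": -0.74}])

```text
t: 4.4
eef_pos: [0.4529, -0.1436, 0.3042]
tcp_rot: [-0.247, 0.969, -0.0, 0.001]
force: [1.6, 0.6, 0.2]
finger_gap: 0.0853
gripper_force: 0.0
```

step_arm(plan=[{"fingers": 100, "x": 0.014, "y": -0.046, "z": 0, "yaw": -0.148}, {"fingers": 100, "x": 0.028, "y": -0.092, "z": 0, "yaw": -0.296}, {"fingers": 100, "x": 0.042, "y": -0.138, "z": 0, "yaw": -0.444}, {"fingers": 100, "x": 0.056, "y": -0.184, "z": 0, "yaw": -0.592}, {"fingers": 100, "x": 0.07, "y": -0.23, "z": 0, "yaw": -0.74}])

```text
t: 4.9
eef_pos: [0.5231, -0.3736, 0.3037]
tcp_rot: [0.12, 0.993, 0.0, 0.0]
force: [1.2, 0.6, 0.6]
finger_gap: 0.0856
gripper_force: 0.0
```

step_arm(plan=[{"fingers": 100, "x": 0, "y": -0.0135, "z": -0.01, "yaw": -0.064}, {"fingers": 100, "x": 0, "y": -0.0135, "z": -0.04, "yaw": -0.064}, {"fingers": 100, "x": 0, "y": -0.0135, "z": -0.065, "yaw": -0.064}, {"fingers": 100, "x": 0, "y": -0.0135, "z": -0.075, "yaw": -0.064}, {"fingers": 100, "x": 0, "y": -0.0135, "z": -0.075, "yaw": -0.064}])

```text
t: 5.4
eef_pos: [0.5224, -0.3846, 0.2273]
tcp_rot: [0.149, 0.989, 0.0, -0.001]
force: [0.1, 0.2, 0.1]
finger_gap: 0.085
gripper_force: 0.0
```

step_arm(plan=[{"fingers": 0, "x": 0, "y": 0, "z": 0, "yaw": 0}, {"fingers": 0, "x": 0, "y": 0, "z": 0, "yaw": 0}, {"fingers": 0, "x": 0, "y": 0, "z": 0, "yaw": 0}, {"fingers": 0, "x": 0, "y": 0, "z": 0, "yaw": 0}, {"fingers": 0, "x": 0, "y": 0, "z": 0, "yaw": 0}])

```text
t: 5.9
eef_pos: [0.5231, -0.385, 0.2299]
tcp_rot: [0.149, 0.989, -0.0, 0.001]
force: [-0.4, 1.2, 2.7]
finger_gap: 0.0231
gripper_force: 59.4
```

step_arm(plan=[{"fingers": 0, "x": 0, "y": 0, "z": 0, "yaw": 0}, {"fingers": 0, "x": 0, "y": 0, "z": 0, "yaw": 0}, {"fingers": 0, "x": 0, "y": 0, "z": 0, "yaw": 0}, {"fingers": 0, "x": 0, "y": 0, "z": 0, "yaw": 0}, {"fingers": 0, "x": 0, "y": 0, "z": 0, "yaw": 0}])

```text
t: 6.4
eef_pos: [0.5231, -0.385, 0.2298]
tcp_rot: [0.149, 0.989, -0.0, 0.001]
force: [0.1, 0.7, 5.8]
finger_gap: 0.0237
gripper_force: 59.8
```

step_arm(plan=[{"fingers": 0, "x": 0, "y": 0, "z": 0.006, "yaw": 0}, {"fingers": 0, "x": 0, "y": 0, "z": 0.015, "yaw": 0}, {"fingers": 0, "x": 0, "y": 0, "z": 0.025, "yaw": 0}, {"fingers": 0, "x": 0, "y": 0, "z": 0.025, "yaw": 0}, {"fingers": 0, "x": 0, "y": 0, "z": 0.025, "yaw": 0}])

```text
t: 6.9
eef_pos: [0.523, -0.3848, 0.254]
tcp_rot: [0.149, 0.989, 0.0, 0.0]
force: [-0.6, -1.1, -2.5]
finger_gap: 0.0236
gripper_force: 59.0
```

step_arm(plan=[{"fingers": 0, "x": -0.01, "y": 0.003, "z": 0, "yaw": 0}, {"fingers": 0, "x": -0.029, "y": 0.009, "z": 0, "yaw": 0}, {"fingers": 0, "x": -0.05, "y": 0.0155, "z": 0, "yaw": 0}, {"fingers": 0, "x": -0.074, "y": 0.023, "z": 0.01, "yaw": 0}, {"fingers": 0, "x": -0.1, "y": 0.031, "z": 0.045, "yaw": 0}])

```text
t: 7.4
eef_pos: [0.4207, -0.3525, 0.2943]
tcp_rot: [0.149, 0.989, 0.002, -0.004]
force: [1.4, -0.8, -2.7]
finger_gap: 0.0237
gripper_force: 59.1
```

step_arm(plan=[{"fingers": 0, "x": -0.01, "y": 0.01, "z": 0, "yaw": 0.13}, {"fingers": 0, "x": -0.02, "y": 0.03, "z": 0, "yaw": 0.27}, {"fingers": 0, "x": -0.03, "y": 0.05, "z": 0, "yaw": 0.4}, {"fingers": 0, "x": -0.036, "y": 0.07, "z": 0, "yaw": 0.54}, {"fingers": 0, "x": -0.036, "y": 0.09, "z": 0, "yaw": 0.67}])

```text
t: 7.9
eef_pos: [0.3855, -0.2631, 0.2987]
tcp_rot: [-0.187, 0.982, 0.0, 0.0]
force: [0.8, 0.6, -2.1]
finger_gap: 0.0236
gripper_force: 59.3
```

step_arm(plan=[{"fingers": 0, "x": 0, "y": 0.015, "z": 0, "yaw": 0.14}, {"fingers": 0, "x": 0, "y": 0.026, "z": -0.005, "yaw": 0.274}, {"fingers": 0, "x": 0, "y": 0.036, "z": -0.015, "yaw": 0.274}, {"fingers": 0, "x": 0, "y": 0.036, "z": -0.015, "yaw": 0.274}, {"fingers": 0, "x": 0, "y": 0.036, "z": -0.015, "yaw": 0.274}])

```text
t: 8.4
eef_pos: [0.3864, -0.2279, 0.2839]
tcp_rot: [-0.317, 0.948, -0.0, -0.0]
force: [-0.4, -0.2, -1.7]
finger_gap: 0.0233
gripper_force: 59.4
```

Run:
```python
from h import *
for i in range(2):
    for c in("top","side"):
        im=get_image(c); cv2.imwrite(f"pics/{c}1.png",im)
        for q in "lid_loop lifter_hook lifter_grip lifter".split(): lm(c,q,1)
s=sense();print(s["t"],s["eef_pos"],s["tcp_rot"],s["joint_pos"])
t=cv2.imread("pics/top1.png");s=cv2.imread("pics/side1.png")
a=cv2.resize(t[165:235,265:335],(400,400),interpolation=2)
b=cv2.resize(s[130:210,225:305],(400,400),interpolation=2)
cv2.imwrite("pics/d.png",np.hstack([a,b]))
```

```text
side lifter_hook 0.54 [ 0.3873 -0.2303  0.0913] [277. 165.]
side lifter_grip 0.64 [ 0.3897 -0.2269  0.2246] [278. 136.]
side lifter 0.48 [ 0.3894 -0.2241  0.1905] [277. 144.]
top lid_loop 0.45 [ 0.6061  0.0917 -0.0016] [219. 158.]
side lid_loop 0.85 [ 0.4459 -0.1871  0.1145] [261. 164.]
side lifter_hook 0.56 [ 0.3865 -0.2282  0.0889] [277. 166.]
side lifter_grip 0.76 [ 0.3858 -0.2256  0.2266] [279. 136.]
side lifter 0.66 [ 0.3906 -0.2222  0.1888] [277. 145.]
9.4 [ 0.38688544 -0.22785114  0.28385699] [-3.16869976e-01  9.48468985e-01  3.45251538e-05 -4.20651369e-05] [-7.92891895e-02 -3.75656215e-01 -3.17318424e-01 -3.07108653e-05
 -1.62923855e+00 -8.46653769e-01]
```

View pics/d.png

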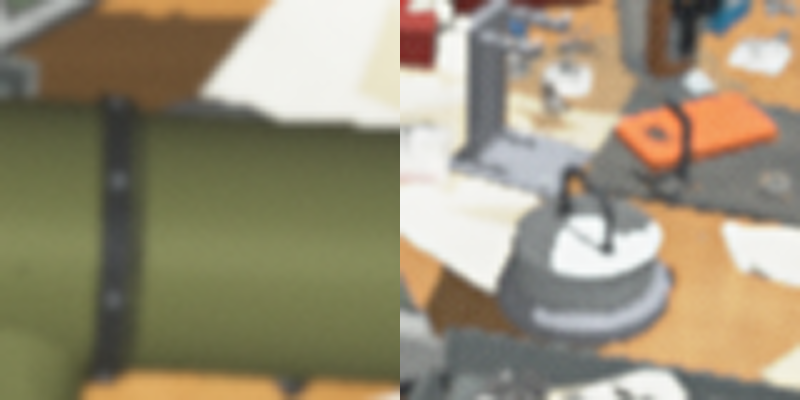

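step_arm(plan=[{"fingers": 0, "x": 0.008, "y": 0.006, "z": -0.001, "yaw": 0}, {"fingers": 0, "x": 0.024, "y": 0.018, "z": -0.001, "yaw": 0}, {"fingers": 0, "x": 0.042, "y": 0.032, "z": -0.001, "yaw": 0}, {"fingers": 0, "x": 0.054, "y": 0.041, "z": -0.001, "yaw": 0}, {"fingers": 0, "x": 0.058, "y": 0.044, "z": -0.001, "yaw": 0}])

```text
t: 9.9
eef_pos: [0.446, -0.1828, 0.2823]
tcp_rot: [-0.318, 0.948, 0.0, -0.0]
force: [-0.1, -0.9, -1.9]
finger_gap: 0.0236
gripper_force: 59.4
```

Run:
```python
from h import *
im=get_image("side"); cv2.imwrite("pics/side2.png",im)
for q in "lid_loop lifter_hook lifter_grip".split(): lm("side",q,1)
s=sense();print(s["eef_pos"],s["force"])
cv2.imwrite("pics/e.png",cv2.resize(im[110:200,220:310],(500,500),interpolation=2))
```

```text
side lid_loop 0.66 [ 0.4461 -0.1823  0.1162] [261. 165.]
side lifter_hook 0.6 [ 0.4456 -0.1861  0.0892] [261. 170.]
side lifter_grip 0.26 [ 0.6029  0.0855 -0.0034] [208. 228.]
[ 0.44471066 -0.18402888  0.28288297] [-1.41412018 -0.72401891 -2.03513506]
```

View pics/e.png

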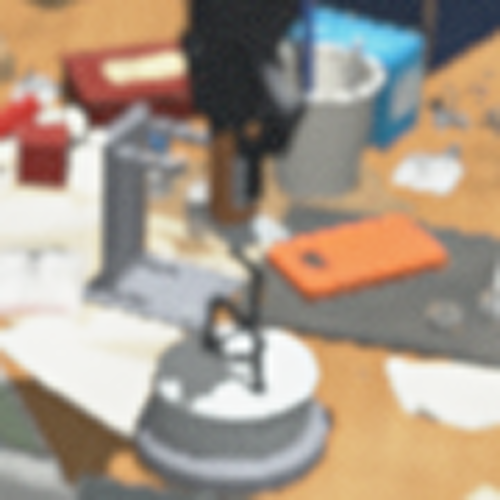

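The side view shows the hook inside the loop at about (230,340) with its shank behind the loop. I lift slowly from here.

step_arm(plan=[{"fingers": 0, "x": 0, "y": 0, "z": 0.01, "yaw": 0}, {"fingers": 0, "x": 0, "y": 0, "z": 0.018, "yaw": 0}, {"fingers": 0, "x": 0, "y": 0, "z": 0.022, "yaw": 0}, {"fingers": 0, "x": 0, "y": 0, "z": 0.026, "yaw": 0}, {"fingers": 0, "x": 0, "y": 0, "z": 0.03, "yaw": 0}])

```text
t: 10.6
eef_pos: [0.4447, -0.1838, 0.3125]
tcp_rot: [-0.317, 0.948, 0.0, -0.001]
force: [-0.1, 0.5, -5.8]
finger_gap: 0.0235
gripper_force: 59.2
```

step_arm(plan=[{"fingers": 0, "x": 0, "y": 0, "z": 0.006, "yaw": 0}, {"fingers": 0, "x": 0, "y": 0, "z": 0.014, "yaw": 0}, {"fingers": 0, "x": 0, "y": 0, "z": 0.024, "yaw": 0}, {"fingers": 0, "x": 0, "y": 0, "z": 0.032, "yaw": 0}, {"fingers": 0, "x": 0, "y": 0, "z": 0.036, "yaw": 0}])

```text
t: 11.1
eef_pos: [0.4451, -0.184, 0.3503]
tcp_rot: [-0.317, 0.948, -0.0, 0.001]
force: [-0.1, 0.1, -5.4]
finger_gap: 0.0236
gripper_force: 59.3
```

Run:
```python
from h import *
im=get_image("side"); cv2.imwrite("pics/side3.png",im)
for q in "lid lid_loop lifter_hook lifter_grip".split(): lm("side",q,1)
s=sense();print(s["eef_pos"],s["force"])
cv2.imwrite("pics/f.png",cv2.resize(im[90:200,210:320],(500,500),interpolation=2))
```

```text
side lid 0.75 [ 0.4391 -0.1832  0.1062] [263. 167.]
side lid_loop 0.69 [ 0.4449 -0.1842  0.1567] [262. 156.]
side lifter_hook 0.72 [ 0.4442 -0.186   0.1545] [262. 156.]
side lifter_grip 0.59 [ 0.4459 -0.183   0.2924] [262. 124.]
[ 0.44481268 -0.18375984  0.34834916] [ 0.26305184  0.05804248 -6.78087864]
```

View pics/f.png

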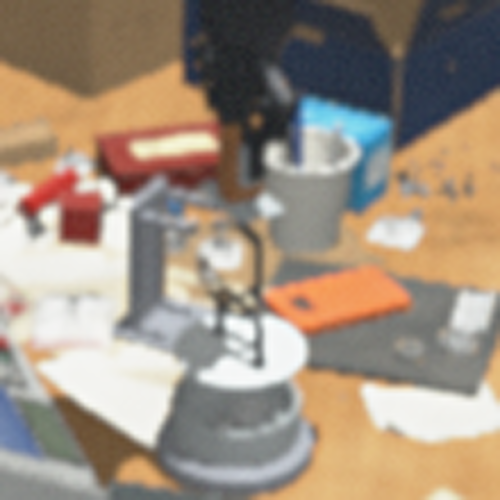

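step_arm(plan=[{"fingers": 0, "x": 0, "y": 0.004, "z": 0, "yaw": 0}, {"fingers": 0, "x": 0.001, "y": 0.013, "z": 0, "yaw": 0}, {"fingers": 0, "x": 0.002, "y": 0.026, "z": 0, "yaw": 0}, {"fingers": 0, "x": 0.003, "y": 0.042, "z": 0, "yaw": 0}, {"fingers": 0, "x": 0.0045, "y": 0.06, "z": 0, "yaw": 0}])

```text
t: 11.85
eef_pos: [0.4493, -0.1225, 0.3488]
tcp_rot: [-0.317, 0.948, 0.0, 0.0]
force: [0.6, 0.2, -6.2]
finger_gap: 0.0237
gripper_force: 59.3
```

step_arm(plan=[{"fingers": 0, "x": 0.0015, "y": 0.02, "z": 0, "yaw": 0}, {"fingers": 0, "x": 0.003, "y": 0.04, "z": 0, "yaw": 0}, {"fingers": 0, "x": 0.0045, "y": 0.06, "z": 0, "yaw": 0}, {"fingers": 0, "x": 0.006, "y": 0.08, "z": 0, "yaw": 0}, {"fingers": 0, "x": 0.0075, "y": 0.1, "z": 0, "yaw": 0}])

```text
t: 12.35
eef_pos: [0.4566, -0.022, 0.3489]
tcp_rot: [-0.317, 0.948, 0.0, 0.0]
force: [0.9, 0.4, -5.9]
finger_gap: 0.0234
gripper_force: 59.3
```

step_arm(plan=[{"fingers": 0, "x": 0.0015, "y": 0.02, "z": 0, "yaw": 0}, {"fingers": 0, "x": 0.003, "y": 0.04, "z": 0, "yaw": 0}, {"fingers": 0, "x": 0.0045, "y": 0.06, "z": 0, "yaw": 0}, {"fingers": 0, "x": 0.006, "y": 0.08, "z": 0, "yaw": 0}, {"fingers": 0, "x": 0.0075, "y": 0.1, "z": 0, "yaw": 0}])

```text
t: 12.85
eef_pos: [0.4639, 0.0779, 0.3489]
tcp_rot: [-0.317, 0.948, 0.0, 0.0]
force: [-0.0, -0.4, -6.3]
finger_gap: 0.0237
gripper_force: 59.2
```

step_arm(plan=[{"fingers": 0, "x": 0.0015, "y": 0.02, "z": 0, "yaw": 0}, {"fingers": 0, "x": 0.003, "y": 0.04, "z": 0, "yaw": 0}, {"fingers": 0, "x": 0.0045, "y": 0.06, "z": 0, "yaw": 0}, {"fingers": 0, "x": 0.006, "y": 0.08, "z": 0, "yaw": 0}, {"fingers": 0, "x": 0.0075, "y": 0.1, "z": 0, "yaw": 0}])

```text
t: 13.35
eef_pos: [0.4713, 0.1779, 0.3489]
tcp_rot: [-0.317, 0.948, 0.0, 0.0]
force: [-0.6, -0.7, -7.0]
finger_gap: 0.0231
gripper_force: 59.2
```

step_arm(plan=[{"fingers": 0, "x": 0.0015, "y": 0.02, "z": 0, "yaw": 0}, {"fingers": 0, "x": 0.003, "y": 0.038, "z": 0, "yaw": 0}, {"fingers": 0, "x": 0.004, "y": 0.054, "z": 0, "yaw": 0}, {"fingers": 0, "x": 0.005, "y": 0.068, "z": 0, "yaw": 0}, {"fingers": 0, "x": 0.006, "y": 0.08, "z": 0, "yaw": 0}])

```text
t: 13.85
eef_pos: [0.478, 0.2573, 0.3487]
tcp_rot: [-0.317, 0.948, -0.0, -0.0]
force: [0.2, -0.0, -6.7]
finger_gap: 0.023
gripper_force: 59.2
```

step_arm(plan=[{"fingers": 0, "x": 0.001, "y": 0.01, "z": 0, "yaw": 0}, {"fingers": 0, "x": 0.002, "y": 0.019, "z": 0, "yaw": 0}, {"fingers": 0, "x": 0.003, "y": 0.027, "z": 0, "yaw": 0}, {"fingers": 0, "x": 0.003, "y": 0.033, "z": 0, "yaw": 0}, {"fingers": 0, "x": 0.003, "y": 0.036, "z": 0, "yaw": 0}])

```text
t: 14.35
eef_pos: [0.4809, 0.2925, 0.3487]
tcp_rot: [-0.317, 0.948, -0.0, -0.0]
force: [-0.2, -0.2, -5.9]
finger_gap: 0.0235
gripper_force: 59.2
```

Run:
```python
from h import *
im=get_image("side"); cv2.imwrite("pics/side4.png",im)
im2=get_image("top"); cv2.imwrite("pics/top4.png",im2)
for c in("side","top"):
  for q in "lid lid_loop lifter_hook lifter_grip stand".split(): lm(c,q,1)
s=sense();print(s["t"],s["eef_pos"],s["tcp_rot"],s["force"])
cv2.imwrite("pics/g.png",np.hstack([cv2.resize(im[190:310,180:300],(400,400),interpolation=2),cv2.resize(im2[140:240,110:210],(400,400),interpolation=2)]))
```

```text
side lid 0.69 [0.4755 0.2925 0.1044] [234. 248.]
side lid_loop 0.64 [0.4846 0.2953 0.1592] [230. 234.]
side lifter_hook 0.87 [0.4844 0.2904 0.1566] [231. 234.]
side lifter_grip 0.58 [0.4817 0.2941 0.2896] [231. 199.]
side stand 0.55 [ 0.4807  0.2953 -0.0019] [232. 273.]
top lid 0.87 [0.4775 0.2937 0.1059] [152. 194.]
top lid_loop 0.65 [0.4779 0.2969 0.1538] [146. 192.]
top lifter_hook 0.76 [0.4801 0.2914 0.1571] [148. 192.]
top lifter_grip 0.86 [0.4793 0.2908 0.2903] [134. 187.]
top stand 0.73 [0.479  0.2921 0.0016] [161. 197.]
14.95 [0.4808964  0.29199214 0.34892407] [-3.16745299e-01  9.48510628e-01  6.56163009e-05  1.47505512e-05] [-0.24747144  0.64113913 -6.12685532]
```

View pics/g.png

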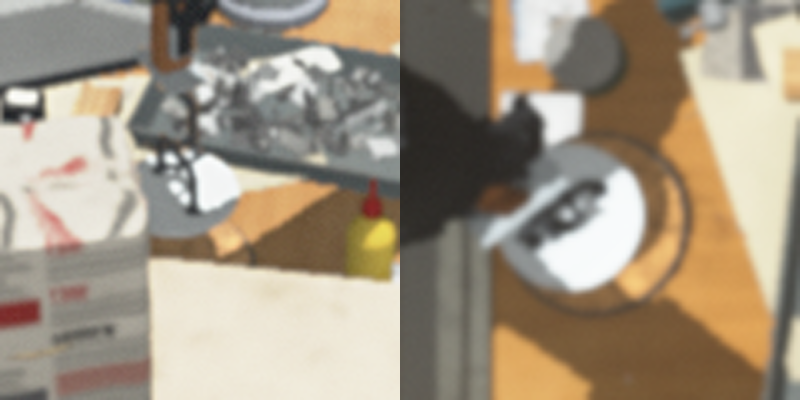

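step_arm(plan=[{"fingers": 0, "x": 0, "y": 0.001, "z": -0.008, "yaw": 0}, {"fingers": 0, "x": 0, "y": 0.001, "z": -0.022, "yaw": 0}, {"fingers": 0, "x": 0, "y": 0.001, "z": -0.038, "yaw": 0}, {"fingers": 0, "x": 0, "y": 0.001, "z": -0.05, "yaw": 0}, {"fingers": 0, "x": 0, "y": 0.001, "z": -0.058, "yaw": 0}])

```text
t: 15.45
eef_pos: [0.4805, 0.2929, 0.2885]
tcp_rot: [-0.317, 0.948, -0.0, -0.001]
force: [-0.3, -0.4, -6.8]
finger_gap: 0.0237
gripper_force: 59.1
```

step_arm(plan=[{"fingers": 0, "x": 0, "y": 0, "z": -0.004, "yaw": 0}, {"fingers": 0, "x": 0, "y": 0, "z": -0.007, "yaw": 0}, {"fingers": 0, "x": 0, "y": 0, "z": -0.01, "yaw": 0}, {"fingers": 0, "x": 0, "y": 0, "z": -0.012, "yaw": 0}, {"fingers": 0, "x": 0, "y": 0, "z": -0.014, "yaw": 0}])

```text
t: 15.95
eef_pos: [0.481, 0.2932, 0.2771]
tcp_rot: [-0.317, 0.948, 0.0, 0.0]
force: [0.1, 0.5, -6.0]
finger_gap: 0.0236
gripper_force: 59.1
```

step_arm(plan=[{"fingers": 0, "x": 0, "y": 0, "z": -0.002, "yaw": 0}, {"fingers": 0, "x": 0, "y": 0, "z": -0.004, "yaw": 0}, {"fingers": 0, "x": 0, "y": 0, "z": -0.006, "yaw": 0}, {"fingers": 0, "x": 0, "y": 0, "z": -0.008, "yaw": 0}, {"fingers": 0, "x": 0, "y": 0, "z": -0.01, "yaw": 0}])

```text
t: 16.45
eef_pos: [0.4811, 0.2932, 0.2674]
tcp_rot: [-0.317, 0.948, 0.0, 0.001]
force: [0.1, 0.0, -1.9]
finger_gap: 0.0236
gripper_force: 59.7
```

step_arm(plan=[{"fingers": 0, "x": 0, "y": 0, "z": -0.004, "yaw": 0}, {"fingers": 0, "x": 0, "y": 0, "z": -0.009, "yaw": 0}, {"fingers": 0, "x": 0, "y": 0, "z": -0.0145, "yaw": 0}, {"fingers": 0, "x": 0, "y": 0, "z": -0.0145, "yaw": 0}, {"fingers": 0, "x": 0, "y": 0, "z": -0.0145, "yaw": 0}])

```text
t: 16.95
eef_pos: [0.4809, 0.2931, 0.2522]
tcp_rot: [-0.317, 0.948, -0.0, -0.0]
force: [-0.8, 0.9, -2.6]
finger_gap: 0.0232
gripper_force: 59.7
```

step_arm(plan=[{"fingers": 0, "x": -0.008, "y": -0.006, "z": 0, "yaw": 0}, {"fingers": 0, "x": -0.02, "y": -0.015, "z": 0, "yaw": 0}, {"fingers": 0, "x": -0.034, "y": -0.0255, "z": 0, "yaw": 0}, {"fingers": 0, "x": -0.05, "y": -0.0375, "z": 0, "yaw": 0}, {"fingers": 0, "x": -0.062, "y": -0.0465, "z": 0, "yaw": 0}])

```text
t: 17.45
eef_pos: [0.4179, 0.2458, 0.2528]
tcp_rot: [-0.317, 0.948, 0.0, 0.0]
force: [-0.4, 0.1, -2.0]
finger_gap: 0.0235
gripper_force: 59.7
```

Run:
```python
from h import *
for c in("side","top"):
  get_image(c)
  for q in "lid lid_loop lifter_hook lifter_grip stand".split(): lm(c,q,1)
s=sense();print(s["t"],s["eef_pos"],s["tcp_rot"],s["force"])
```

```text
side lid 0.91 [0.4766 0.2966 0.0291] [233. 266.]
side lid_loop 0.74 [0.4813 0.294  0.0828] [232. 253.]
side lifter_hook 0.71 [0.4192 0.2426 0.061 ] [254. 249.]
side lifter_grip 0.67 [0.4171 0.2466 0.1971] [255. 217.]
side stand 0.65 [0.4187 0.2519 0.1578] [254. 228.]
top lid 0.91 [0.4795 0.2962 0.0324] [157. 196.]
top lid_loop 0.6 [0.4742 0.2931 0.0787] [154. 196.]
top lifter_hook 0.59 [0.4204 0.2455 0.1953] [160. 210.]
top lifter_grip 0.74 [0.4194 0.2442 0.191 ] [161. 211.]
top stand 0.65 [0.4797 0.2901 0.0034] [161. 196.]
18.05 [0.41901807 0.2467381  0.25213018] [-3.16766908e-01  9.48503370e-01 -1.23192785e-04 -2.60977252e-04] [ 0.78346922  0.22739906 -2.04227231]
```

step_arm(plan=[{"fingers": 0, "x": 0, "y": -0.01, "z": 0.015, "yaw": 0}, {"fingers": 0, "x": 0, "y": -0.03, "z": 0.035, "yaw": 0}, {"fingers": 0, "x": 0, "y": -0.06, "z": 0.05, "yaw": -0.05}, {"fingers": 0, "x": 0, "y": -0.1, "z": 0.05, "yaw": -0.12}, {"fingers": 0, "x": 0, "y": -0.14, "z": 0.05, "yaw": -0.2}])

```text
t: 18.55
eef_pos: [0.4188, 0.1057, 0.3029]
tcp_rot: [-0.22, 0.976, 0.0, 0.0]
force: [0.4, -1.0, -2.6]
finger_gap: 0.0234
gripper_force: 59.7
```

step_arm(plan=[{"fingers": 0, "x": 0, "y": -0.04, "z": 0, "yaw": -0.1}, {"fingers": 0, "x": 0, "y": -0.08, "z": 0, "yaw": -0.2}, {"fingers": 0, "x": 0, "y": -0.12, "z": 0, "yaw": -0.3}, {"fingers": 0, "x": 0, "y": -0.16, "z": 0, "yaw": -0.4}, {"fingers": 0, "x": 0, "y": -0.2, "z": 0, "yaw": -0.5}])

```text
t: 19.05
eef_pos: [0.4186, -0.095, 0.3026]
tcp_rot: [0.029, 1.0, 0.0, 0.0]
force: [1.3, 0.6, -2.2]
finger_gap: 0.0234
gripper_force: 59.7
```

step_arm(plan=[{"fingers": 0, "x": 0, "y": -0.04, "z": 0, "yaw": -0.1}, {"fingers": 0, "x": 0, "y": -0.08, "z": 0, "yaw": -0.2}, {"fingers": 0, "x": 0, "y": -0.12, "z": 0, "yaw": -0.244}, {"fingers": 0, "x": 0, "y": -0.16, "z": 0, "yaw": -0.244}, {"fingers": 0, "x": 0, "y": -0.2, "z": 0, "yaw": -0.244}])

```text
t: 19.55
eef_pos: [0.4186, -0.2952, 0.3023]
tcp_rot: [0.149, 0.989, 0.0, 0.0]
force: [0.9, 0.7, -2.5]
finger_gap: 0.0235
gripper_force: 59.7
```

step_arm(plan=[{"fingers": 0, "x": 0.002, "y": -0.03, "z": 0, "yaw": 0}, {"fingers": 0, "x": 0.004, "y": -0.05, "z": -0.01, "yaw": 0}, {"fingers": 0, "x": 0.004, "y": -0.06, "z": -0.03, "yaw": 0}, {"fingers": 0, "x": 0.004, "y": -0.0605, "z": -0.046, "yaw": 0}, {"fingers": 0, "x": 0.004, "y": -0.0605, "z": -0.05, "yaw": 0}])

```text
t: 20.05
eef_pos: [0.4223, -0.3534, 0.2494]
tcp_rot: [0.149, 0.989, 0.001, -0.002]
force: [-0.0, 0.3, -3.2]
finger_gap: 0.0235
gripper_force: 59.6
```

Run:
```python
from h import *
for c in("side","top"):
  get_image(c)
  for q in "lifter lifter_hook lifter_grip rest_seat rest".split(): lm(c,q,1)
s=sense();print(s["t"],s["eef_pos"],s["tcp_rot"],s["force"])
```

```text
side lifter 0.72 [0.487  0.2948 0.0829] [230. 253.]
side lifter_hook 0.47 [ 0.4227 -0.3558  0.0554] [271. 156.]
side lifter_grip 0.78 [ 0.4217 -0.3578  0.1887] [272. 128.]
side rest_seat 0.75 [ 0.5243 -0.3868  0.1319] [248. 135.]
side rest 0.7 [ 0.4247 -0.3549  0.1911] [272. 128.]
top lifter 0.71 [ 0.4285 -0.3558  0.1599] [364. 202.]
top lifter_hook 0.67 [ 0.4248 -0.3543  0.062 ] [356. 206.]
top lifter_grip 0.59 [ 0.4233 -0.3559  0.1964] [368. 203.]
20.65 [ 0.42292688 -0.35381733  0.25262957] [1.48957891e-01 9.88843518e-01 1.24510457e-06 2.08874302e-04] [-0.19138066  0.38012977 -2.80861958]
```

step_arm(plan=[{"fingers": 0, "x": 0.015, "y": -0.0047, "z": 0, "yaw": 0}, {"fingers": 0, "x": 0.04, "y": -0.0125, "z": 0, "yaw": 0}, {"fingers": 0, "x": 0.065, "y": -0.0202, "z": 0, "yaw": 0}, {"fingers": 0, "x": 0.088, "y": -0.0275, "z": 0, "yaw": 0}, {"fingers": 0, "x": 0.1, "y": -0.0312, "z": 0, "yaw": 0}])

```text
t: 21.15
eef_pos: [0.5242, -0.3854, 0.2514]
tcp_rot: [0.149, 0.989, 0.0, -0.001]
force: [-0.4, 0.1, -2.2]
finger_gap: 0.0232
gripper_force: 59.7
```

step_arm(plan=[{"fingers": 0, "x": 0, "y": 0, "z": 0, "yaw": 0}, {"fingers": 0, "x": 0, "y": 0, "z": -0.005, "yaw": 0}, {"fingers": 0, "x": 0, "y": 0, "z": -0.01, "yaw": 0}, {"fingers": 0, "x": 0, "y": 0, "z": -0.015, "yaw": 0}, {"fingers": 0, "x": 0, "y": 0, "z": -0.019, "yaw": 0}])

```text
t: 21.65
eef_pos: [0.5224, -0.385, 0.2329]
tcp_rot: [0.149, 0.989, 0.0, -0.0]
force: [0.9, -0.7, -2.1]
finger_gap: 0.0234
gripper_force: 59.7
```

step_arm(plan=[{"fingers": 0, "x": 0, "y": 0, "z": -0.001, "yaw": 0}, {"fingers": 0, "x": 0, "y": 0, "z": -0.002, "yaw": 0}, {"fingers": 0, "x": 0, "y": 0, "z": -0.003, "yaw": 0}, {"fingers": 0, "x": 0, "y": 0, "z": -0.003, "yaw": 0}, {"fingers": 0, "x": 0, "y": 0, "z": -0.003, "yaw": 0}])

```text
t: 22.15
eef_pos: [0.5229, -0.3851, 0.2305]
tcp_rot: [0.149, 0.989, 0.0, 0.0]
force: [-0.1, 0.1, -2.8]
finger_gap: 0.0233
gripper_force: 59.7
```

Run:
```python
from h import *
im=get_image("side"); im2=get_image("top")
for c in("side","top"):
  for q in "lifter_hook lifter_grip".split(): lm(c,q,1)
s=sense();print(s["t"],s["eef_pos"],s["force"])
cv2.imwrite("pics/i.png",np.hstack([cv2.resize(im[110:170,220:280],(400,400),interpolation=2),cv2.resize(im2[140:200,340:400],(400,400),interpolation=2)]))
```

```text
side lifter_hook 0.49 [ 0.5229 -0.385   0.0359] [249. 155.]
side lifter_grip 0.64 [ 0.5229 -0.3871  0.1723] [249. 126.]
top lifter_hook 0.72 [ 0.5229 -0.3861  0.0353] [362. 177.]
top lifter_grip 0.71 [ 0.5208 -0.3856  0.1728] [374. 171.]
22.45 [ 0.52289908 -0.3850819   0.23040734] [ 0.22312031 -0.62397984 -2.81564608]
```

View pics/i.png

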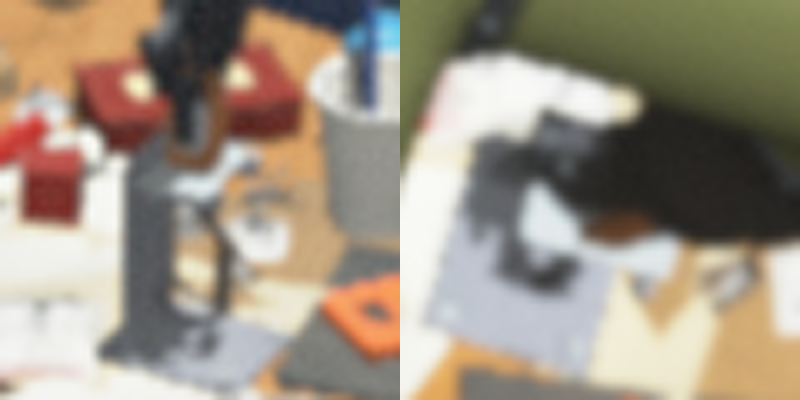

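The lifter is between lip and plate as it hung at first, with the guard at (200,185). It still seems about 1 mm high, so I lower a little, release and withdraw upward.

step_arm(plan=[{"fingers": 0, "x": 0, "y": 0, "z": -0.001, "yaw": 0}, {"fingers": 0, "x": 0, "y": 0, "z": -0.0015, "yaw": 0}, {"fingers": 0, "x": 0, "y": 0, "z": -0.0015, "yaw": 0}, {"fingers": 30, "x": 0, "y": 0, "z": -0.0015, "yaw": 0}, {"fingers": 60, "x": 0, "y": 0, "z": -0.0015, "yaw": 0}])

```text
t: 22.95
eef_pos: [0.5229, -0.3852, 0.2288]
tcp_rot: [0.149, 0.989, -0.0, 0.0]
force: [-0.1, 0.7, -0.4]
finger_gap: 0.0389
gripper_force: 0.0
```

step_arm(plan=[{"fingers": 100, "x": 0, "y": 0, "z": 0, "yaw": 0}, {"fingers": 100, "x": 0, "y": 0, "z": 0, "yaw": 0}, {"fingers": 100, "x": 0, "y": 0, "z": 0, "yaw": 0}, {"fingers": 100, "x": 0, "y": 0, "z": 0, "yaw": 0}, {"fingers": 100, "x": 0, "y": 0, "z": 0, "yaw": 0}])

```text
t: 23.45
eef_pos: [0.5229, -0.3851, 0.2288]
tcp_rot: [0.149, 0.989, 0.0, -0.0]
force: [1.7, 0.2, -0.2]
finger_gap: 0.0853
gripper_force: 0.0
```

step_arm(plan=[{"fingers": 100, "x": 0, "y": 0, "z": 0.01, "yaw": 0}, {"fingers": 100, "x": 0, "y": 0, "z": 0.03, "yaw": 0}, {"fingers": 100, "x": 0, "y": 0, "z": 0.06, "yaw": 0}, {"fingers": 100, "x": 0, "y": 0, "z": 0.09, "yaw": 0}, {"fingers": 100, "x": 0, "y": 0, "z": 0.1, "yaw": 0}])

```text
t: 23.95
eef_pos: [0.523, -0.3857, 0.3341]
tcp_rot: [0.149, 0.989, -0.001, 0.003]
force: [-0.0, 0.2, -0.1]
finger_gap: 0.0852
gripper_force: 0.0
```

step_arm(plan=[{"fingers": 100, "x": -0.02, "y": 0.04, "z": 0, "yaw": 0}, {"fingers": 100, "x": -0.04, "y": 0.08, "z": 0, "yaw": 0}, {"fingers": 100, "x": -0.06, "y": 0.12, "z": 0, "yaw": 0}, {"fingers": 100, "x": -0.08, "y": 0.16, "z": 0, "yaw": 0}, {"fingers": 100, "x": -0.1, "y": 0.2, "z": 0, "yaw": 0}])

```text
t: 24.45
eef_pos: [0.4217, -0.1839, 0.3289]
tcp_rot: [0.149, 0.989, 0.0, 0.0]
force: [0.8, 1.1, 1.1]
finger_gap: 0.0853
gripper_force: 0.0
```

Run:
```python
from h import *
im=get_image("side"); im2=get_image("top")
for c in("side","top"):
  for q in "lifter lifter_hook lifter_grip lid lid_loop".split(): lm(c,q,1)
s=sense();print(s["t"],s["eef_pos"],s["force"])
cv2.imwrite("pics/j.png",np.hstack([cv2.resize(im[110:170,220:280],(400,400),interpolation=2),cv2.resize(im2[140:240,110:210],(400,400),interpolation=2)]))
```

```text
side lifter 0.64 [ 0.5284 -0.38    0.1321] [247. 136.]
side lifter_hook 0.62 [ 0.5226 -0.3908  0.0385] [249. 153.]
side lifter_grip 0.51 [ 0.5213 -0.3861  0.17  ] [249. 127.]
side lid 0.89 [0.477  0.2934 0.0285] [233. 266.]
side lid_loop 0.71 [0.4812 0.2947 0.0844] [232. 253.]
top lifter 0.74 [ 0.5269 -0.386   0.1367] [370. 171.]
top lid 0.75 [0.4807 0.2973 0.0293] [157. 195.]
top lid_loop 0.81 [0.48   0.2937 0.0769] [154. 194.]
25.05 [ 0.42305133 -0.18561354  0.32840408] [ 0.55123914 -0.78640087  0.26885739]
```

View pics/j.png

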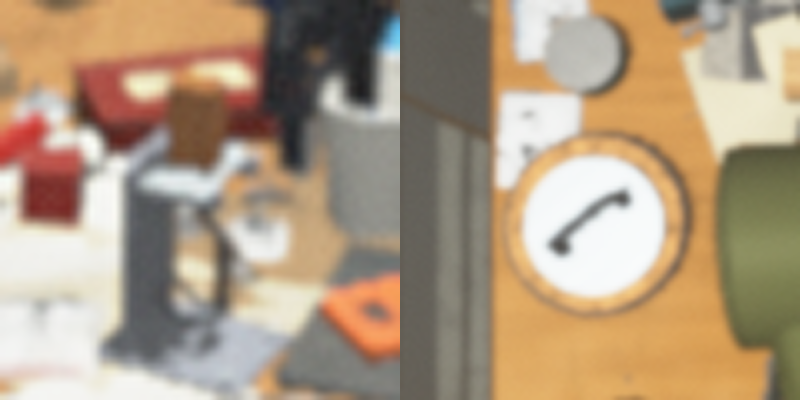

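The lifter hangs as before (grip at (197,120)), and the lid sits centred on the cork (centre at (597,225)).

```bash
python3 -c "
from workcell import *
print(finish_job())"
```

```text
the job is handed in; nothing more can be done
None
```

The job is handed in: the lid sits level and centred on the cork stand and the lifter hangs back on its rest, as the last pictures show, at about 25 s of the 64 s; the judge's verdict was not shown.

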